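# Cure the resin casts in the UV box

### The job

Load every ivory resin cast from the grey mat into the open UV curing box, each lying flat on the chamber floor with its ornament up and none touching another, then lower the amber lid gently until it is fully closed. With the stylus from the tool rack, push the small sunken green start key fully home and hold it down for about a second, then put the stylus back, hanging upright in its hole in the rack. Leave the other things on the bench where they are.

Things in the scene. Friction and masses are not known exactly. Their poses are not given: they have to be found in the camera images.
- curer: grey UV curing box, fixed, 220 (x) x 270 (y) x 75 mm high. Origin: centre of its underside; z up, +x away from the robot at yaw 0 (yaw within 0.2 rad). Its +y part (200 mm wide, centred at y = +35 mm) is the open-topped chamber with the amber lid; its -y part (70 mm wide, centred at y = -100 mm) is the control panel, flat top 75 mm up, with the sunken start key, a display and lamps.
- chamber_floor (a point): centre of the chamber's flat floor, 45 mm above the bench; axes as the curer. The free floor is 204 mm along x by 184 mm along y; its walls are 8 mm thick and rise 30 mm above the floor (rim 75 mm above the bench).
- uv_lid (a joint): lid angle, rad: 0 closed, 1.57 standing upright, stop at 1.75; it starts at 1.45 to 1.65. A stiff hinge holds it at any angle; moving it takes about 2 N at the free edge (0.4 N m of friction).
- lid_hinge (a point): on the hinge axis, mid-width, at the chamber's far (+x) rim, 75 mm above the bench: the axis runs along the curer's y, in the plane of the lid's underside. Axes turn with the lid: its -x axis runs from the hinge to the free edge, its z axis out of the outer face (up when closed).
- lid_edge (a point): on the lid's outer face, mid-width, at its free edge, 220 mm from the hinge axis; axes as lid_hinge. The lid is a flat frame with an amber window, 220 x 200 mm, 8 mm thick; a black tab 70 mm wide and 18 mm long carries on beyond the edge in the same plane.
- start_key (a joint): travel of the green start key, m: 0 up, 0.005 fully down. A spring key, 1 N to start it and 4.6 N fully down; it comes back up when let go.
- key_top (a point): centre of the key's flat round top (12 mm across). At rest it lies 6 mm below the panel's top, 69 mm above the bench, at the bottom of a 14 mm round hole in the panel; the key is pressed straight down.
- tool_rack: beech bridge-shaped tool rack, fixed, 130 mm along its x, 50 mm along its y, 75 mm high, with two other tools fixed in it, 52 and 76 mm from the stylus's hole towards -x and up to 137 mm above the bench. Origin: centre of its underside.
- rack_hole (a point): centre of the stylus's hole at the rack's top face, 75 mm above the bench; 16 mm across, right through the 12 mm top board, open below down to 10 mm above the bench.
- stylus: round stylus, 130 mm long, 40 g. Origin at its tip's end, z runs up to the handle. White tip 6 mm across (z 0 to 20 mm), steel shank 8 mm (20 to 60), brass collar 26 mm across (60 to 66), pale wooden handle 14 mm (66 to 130). It starts upright, its collar resting on the rim of its rack hole, tip 15 mm above the bench.
- rosette_1: ivory resin rosette: a disc 46 mm across and 10 mm thick with a round boss in its middle 22 mm across, rising to 24 mm. About 35 g. Origin: centre of its underside, z out of its ornament. May be absent.
- rosette_2: ivory resin rosette: a disc 46 mm across and 10 mm thick with a round boss in its middle 22 mm across, rising to 24 mm. About 35 g. Origin: centre of its underside, z out of its ornament. May be absent.
- leaf_1: ivory resin leaf ornament: a flat base 70 mm (its x) by 34 mm (its y), 10 mm thick, with a raised rib on it 46 mm (x) by 14 mm (y), rising to 23 mm. About 35 g. Origin: centre of its underside, z out of its ornament. May be absent.
- leaf_2: ivory resin leaf ornament: a flat base 70 mm (its x) by 34 mm (its y), 10 mm thick, with a raised rib on it 46 mm (x) by 14 mm (y), rising to 23 mm. About 35 g. Origin: centre of its underside, z out of its ornament. May be absent.
- gilt_rosette: finished gold rosette of the same shape as the ivory ones, standing loose on the bench; not to be cured. Origin: centre of its underside.
- size_jar: small jar with a white cap, 48 mm across, 50 mm high, loose. Origin: centre of its underside.
- tape_roll: roll of paper tape, 72 mm across, 19 mm high, loose. Origin: centre of its underside.
- bole_pot: small pot with a red cap, 52 mm across, 55 mm high, loose. Origin: centre of its underside.
- burnisher: wooden-handled burnisher lying on the bench, about 150 mm long along its x and 16 mm thick, loose. Origin: under its middle.
- flat_brush: brush with a wooden handle lying on the bench along its x, bristles to +x, 200 mm long, 42 mm wide, 20 mm thick, loose. Origin: under its middle.

How it is judged:
On the way, in this order (a step that is already met when the one before it is completed fails the run):
1. every ivory cast lies flat, ornament up, on the chamber floor, let go and not touching another (z of rosette_1 in the frame of chamber_floor between -0.006 and 0.005 m and angle between each of rosette_1, rosette_2, leaf_1, leaf_2's own z axis and vertical below 0.15 rad and x of rosette_1 in the frame of chamber_floor between -0.1 and 0.1 m and y of rosette_1 in the frame of chamber_floor between -0.09 and 0.09 m and z of rosette_2 in the frame of chamber_floor between -0.006 and 0.005 m and x of rosette_2 in the frame of chamber_floor between -0.1 and 0.1 m and y of rosette_2 in the frame of chamber_floor between -0.09 and 0.09 m and z of leaf_1 in the frame of chamber_floor between -0.006 and 0.005 m and x of leaf_1 in the frame of chamber_floor between -0.1 and 0.1 m and y of leaf_1 in the frame of chamber_floor between -0.09 and 0.09 m and z of leaf_2 in the frame of chamber_floor between -0.006 and 0.005 m and x of leaf_2 in the frame of chamber_floor between -0.1 and 0.1 m and y of leaf_2 in the frame of chamber_floor between -0.09 and 0.09 m and contact force between rosette_1 and rosette_2 below 0.02 N and contact force between each of rosette_1, rosette_2 and leaf_1 below 0.02 N and contact force between each of rosette_1, rosette_2, leaf_1 and leaf_2 below 0.02 N and contact force between the fingers and rosette_1 below 0.1 N and contact force between the fingers and rosette_2 below 0.1 N and contact force between the fingers and leaf_1 below 0.1 N and contact force between the fingers and leaf_2 below 0.1 N), for 0.2 s.
2. the lid is fully closed over them (value of joint uv_lid below 0.03 rad and z of rosette_1 in the frame of chamber_floor between -0.006 and 0.005 m and angle between each of rosette_1, rosette_2, leaf_1, leaf_2's own z axis and vertical below 0.15 rad and x of rosette_1 in the frame of chamber_floor between -0.1 and 0.1 m and y of rosette_1 in the frame of chamber_floor between -0.09 and 0.09 m and z of rosette_2 in the frame of chamber_floor between -0.006 and 0.005 m and x of rosette_2 in the frame of chamber_floor between -0.1 and 0.1 m and y of rosette_2 in the frame of chamber_floor between -0.09 and 0.09 m and z of leaf_1 in the frame of chamber_floor between -0.006 and 0.005 m and x of leaf_1 in the frame of chamber_floor between -0.1 and 0.1 m and y of leaf_1 in the frame of chamber_floor between -0.09 and 0.09 m and z of leaf_2 in the frame of chamber_floor between -0.006 and 0.005 m and x of leaf_2 in the frame of chamber_floor between -0.1 and 0.1 m and y of leaf_2 in the frame of chamber_floor between -0.09 and 0.09 m), for 0.2 s.
3. the start key is held fully down by the stylus's tip, with the lid closed (value of joint start_key above 0.004 m and distance between stylus and key_top below 0.009 m and value of joint uv_lid below 0.03 rad), for 0.6 s.
At the end, for the whole second after the job is handed in: every ivory cast lies on the chamber floor (within 5 mm of it in height, tilted less than 0.15 rad, ornament up), the lid is closed to 0.03 rad, the start key is back up, and the stylus hangs at rest in its rack hole, upright to 0.1 rad, its collar within 4 mm of the rack's top (all of step 2 and value of joint start_key below 0.001 m and z of stylus in the frame of rack_hole between -0.064 and -0.056 m and horizontal distance between stylus and rack_hole below 0.008 m and angle between stylus's own z axis and vertical below 0.1 rad and linear speed of stylus below 0.02 m/s); the robot touches nothing.
It fails at once if another thing on the bench (gold rosette, jar, pot, tape, burnisher, brush) is pushed more than 40 mm out of its place (distance of any of gilt_rosette, size_jar, tape_roll, bole_pot, burnisher, flat_brush from where it was at the start of the episode above 0.04 m).
It fails at once if the lid is slammed (closing faster than 2 rad/s) (velocity of joint uv_lid below -2 rad/s).
Of rosette_1, rosette_2, leaf_1, leaf_2 only 3 to 4 are there at a start; the rules pass over those that are not, and their reading is None.
At some moment in a run one of rosette_1, rosette_2, leaf_1, leaf_2 may be knocked a few centimetres aside while the robot is not near it.
It also fails if it takes over 210 s, if anything falls off the work surface, if the arm or the gripper's body presses on something with over 40 N, if the wrist force passes 120 N, or if a joint passes its speed limit or range.

### The arm

A 7-joint arm with a two-finger parallel gripper is mounted at the origin on the work surface. World frame = base frame: x ahead of the robot, y to its left, z up, the work surface at z = 0. Lengths are in m, angles in rad, forces in N, time in s.
With the tool pointing down it reaches from about 0.4 to 0.875 m from the base axis. Payload 19.3 kg.
Tool frame: the origin (TCP) lies midway between the tips of the shut fingers; the grasp point (between the pads) lies 19 mm behind it; z points along the fingers, y is the line along which they close (so a half turn about z gives the same grasp; the last joint's range is limited). The gripper opens to 85 mm and grips with 20 to 120 N. Pads are 22 mm wide; open, the fingers measure 114 mm over their backs; the gripper's body (76 mm by 85 mm) begins 54 mm behind the grasp point. The pads swing forward as they close: fully open they stand 13 mm farther back than shut.
Start: joints at [-1.376, 0.521, -0.036, 1.599, 0.021, 1.021, -0.113], TCP at [0.164, 0.603, 0.207] pointing down, gripper open.
Joint ranges: [-2.91, 2.91], [-0.3, 2.13], [-1.5, 1.42], [0.17, 2.43], [-1.26, 4.41], [0.16, 1.93], [-2.52, 2.52]. Speed limits (rad/s): [1.89, 1.89, 2.39, 2.39, 3.01, 3.01, 3.01].

### API

Orientations are given as [roll, pitch, yaw] about the fixed x, y, z axes, in that order (R = Rz(yaw) Ry(pitch) Rx(roll)).
In Python, from workcell import bot gives the robot as it stands.
- The arm moves only by the shell command python3 nudge.py 'ROWS' [FORCE]. ROWS is a JSON list of rows, 1 to 5 of them, each written [opening, [dx, dy, dz], [rx, ry, rz]]: the finger opening in m, then dx, dy, dz in shares of 0.6 m (1.0 is 0.6 m), then a rotation vector rx, ry, rz in normalised numbers (1 is pi/2 rad); each row is the pose to reach, as a shift and turn from the pose commanded when the command began, along the tool's axes at that moment; what a row does not reach only later rows make up. A row lasts 1/8 s, in which the tool goes at most 0.0625 m and 0.188 rad, less where a joint would pass 70% of its speed; a pose out of reach is approached as far as the arm can. The fingers move at their own pace and stop on an object; FORCE is the grip in N (left out, the last holds). Time passes only in rows, so rows that do not move let the fingers close. It prints the time, the measured TCP pose, the force, the opening and the grip force at its end. No shift or turn number may pass 1 either way. Input that does not fit is refused with a message, and nothing moves.
- bot.observe(): the state, without advancing time (a new reading comes with each control period).
- bot.grab_frame(name): name is "side" or "top" or "wrist"; returns the picture (420x560x3 uint8, blue, green, red); there is no depth.
- bot.calibration(name): a dict with "vfov" (degrees; the focal length in pixels is half the picture's height over the tangent of half this angle, whatever the lens; pixels are square), "cx", "cy" (the principal point, pixels), "dist_coeffs" ([k1, k2, p1, p2, k3] as OpenCV has them; the pictures are not rectified), "eye" and "attitude" of the camera in the world. Camera axes: x right, y down, z forward; pixel columns grow to the right and rows downward; lengths in m; the calibration is good to about 2 mm. A picture is of the moment at which its call begins: read the wrist's pose just before it. calibration takes no time and is no camera call; for the wrist camera it gives the pose at the moment of the call.
- bot.job_done(): hands the job in; it is judged then, once.
The state is a dict: "clock": time; "qpos": joint angles; "qd": joint speeds; "joint_efforts": joint torques, N m; "position": TCP position; "tool_rot": TCP orientation; "force": force on the tool from outside, world axes, zero at the start; "moment": the same for the moment, N m; "grip_width": finger opening in m; "finger_force": force on a finger pad.
Only numpy, scipy, OpenCV 4.12 (cv2) and the standard library are available. Lean on these libraries where they do the work, as an engineer would, in place of code of your own. Each camera call takes 0.05 s, during which the arm holds its last target. There are 200 camera calls.

## Working session

There is one attempt and no reset: what is moved stays moved. The work goes in short steps, Python scripts to look and compute and a shell command to move; the robot and the scene stay as the last step left them, time stands still between calls to the robot, and variables do not carry over. Pictures are saved under pics/ and viewed, at most 14 in all, crops included, and the job is handed in when it is done.

```bash
ls; mkdir -p pics
cat > h.py <<'E'
import numpy as np, cv2, json
from workcell import bot
from scipy.spatial.transform import Rotation as R
def cal(n):
    c=bot.calibration(n); f=210/np.tan(np.radians(c["vfov"])/2)
    K=np.array([[f,0,c["cx"]],[0,f,c["cy"]],[0,0,1]]); return c,K,np.array(c["dist_coeffs"],float)
def rot(a):
    a=np.array(a,float)
    return a if a.shape==(3,3) else (R.from_euler('xyz',a).as_matrix() if a.size==3 else R.from_quat(a).as_matrix())
def ray(c,uv):
    c,K,d=c; p=cv2.undistortPoints(np.array(uv,float).reshape(-1,1,2),K,d).reshape(-1,2)
    v=np.c_[p,np.ones(len(p))]@rot(c["attitude"]).T; return np.array(c["eye"]),v
def onz(c,uv,z):
    e,v=ray(c,uv); return e+v*((z-e[2])/v[:,2])[:,None]
def proj(c,P):
    c,K,d=c; A=rot(c["attitude"]); q=(np.array(P,float).reshape(-1,3)-c["eye"])@A
    return cv2.projectPoints(q,np.zeros(3),np.zeros(3),K,d)[0].reshape(-1,2)
E
python3 - <<'E'
from h import *
for n in("top","side","wrist"):
    print(n,bot.calibration(n)); cv2.imwrite(f"pics/{n}0.png",bot.grab_frame(n))
s=bot.observe(); print(s)
E
```

```text
nudge.py
pics
workcell.py
top {'vfov': 57.38984603597409, 'cx': 289.6660354225887, 'cy': 215.3404060099959, 'dist_coeffs': array([-0.10568685,  0.        ,  0.        ,  0.        ,  0.        ]), 'eye': array([0.40685568, 0.01696254, 1.0270457 ]), 'attitude': array([-3.03985153,  0.01003377, -1.57483507])}
side {'vfov': 43.77345329503835, 'cx': 284.66569821008915, 'cy': 207.25519533146567, 'dist_coeffs': array([0.01938281, 0.        , 0.        , 0.        , 0.        ]), 'eye': array([-0.04348981, -0.84262545,  1.13615557]), 'attitude': array([-2.36618668, -0.0073493 , -0.55372669])}
wrist {'vfov': 63.94035241406789, 'cx': 283.81722021731986, 'cy': 216.55021792645968, 'dist_coeffs': array([-0.00603011,  0.        ,  0.        ,  0.        ,  0.        ]), 'eye': array([0.0995588 , 0.62113273, 0.37389553]), 'attitude': array([2.87307686e+00, 5.70827040e-04, 1.30609333e+00])}
{'clock': 0.15, 'qpos': array([-1.37620191,  0.52188467, -0.03627252,  1.59984366,  0.02117086,
        1.02111104, -0.11281478]), 'qd': array([-0.00063547, -0.00096597, -0.0006338 ,  0.00047346, -0.00232894,
       -0.00010964,  0.00166023]), 'joint_efforts': array([ 2.84020483e-03, -9.27392793e+01,  1.98111333e+00, -3.70058119e+01,
        1.79832143e-02,  6.30197275e-03, -7.41383360e-06]), 'position': array([0.16355267, 0.60294748, 0.20636581]), 'tool_rot': array([-3.14073189e+00,  6.01264252e-05,  2.87670771e+00]), 'force': array([-0.1667951 ,  0.03412134,  0.85572653]), 'moment': array([-0.0050476 , -0.00114332, -0.00020594]), 'finger_force': 0.0, 'grip_width': 0.08529604529118257}
```

View pics/top0.png

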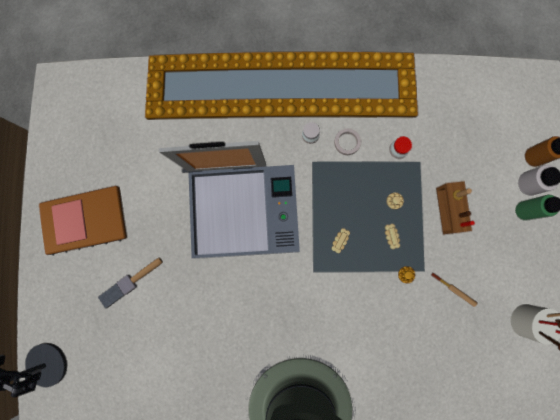

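View pics/side0.png

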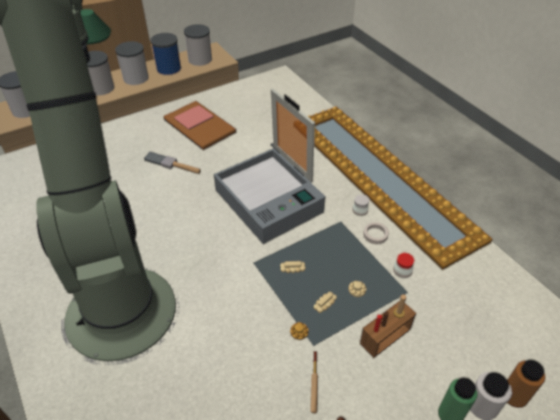

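The top view shows two leaves at (341,240) and (392,236), and one ivory rosette at (396,200). The gold rosette is at (407,274), the green key near (283,216), the lid upright, and the stylus in the rack near (460,193). Now I'll measure them.

Run:
```python
from h import *
im=cv2.imread("pics/top0.png"); c=cal("top")
b,g,r=[im[...,i].astype(int) for i in range(3)]
hsv=cv2.cvtColor(im,cv2.COLOR_BGR2HSV)
m=((r>150)&(r-b>25)).astype(np.uint8)*255
roi=np.zeros_like(m); roi[155:285,300:430]=255
for k in cv2.findContours(m&roi,0,2)[0]:
    if cv2.contourArea(k)<60: continue
    rr=cv2.minAreaRect(k); P=onz(c,cv2.boxPoints(rr),0.012); print("ivory/gold",np.round(rr[0]),np.round(rr[1]),np.round(P.mean(0),4),"sides",np.round(np.linalg.norm(P[1]-P[0]),3),np.round(np.linalg.norm(P[2]-P[1]),3),"dirs",np.round(np.degrees(np.arctan2(*(P[1]-P[0])[1::-1])),0))
k=(g-r>25)&(g-b>10); k[:, :265]=0;k[:,300:]=0;k[:200]=0;k[230:]=0
ys,xs=np.nonzero(k); print("key",xs.mean(),ys.mean(),len(xs),onz(c,[xs.mean(),ys.mean()],.069))
for n,uv in dict(panelnear=[299,251],panelfar=[295,166],boxnl=[192,257]).items(): print(n,onz(c,uv,.075))
cv2.imwrite("pics/cr.png",np.hstack([cv2.resize(im[130:270,160:310],None,fx=2.6,fy=3,interpolation=2),cv2.resize(im[160:300,390:530],None,fx=2.6,fy=3,interpolation=2)]))
```

```text
ivory/gold [340. 240.] [11. 24.] [ 0.4436 -0.1064  0.012 ] sides 0.063 0.03 dirs -27.0
ivory/gold [392. 236.] [23. 11.] [ 0.4545 -0.2451  0.012 ] sides 0.029 0.061 dirs -79.0
ivory/gold [396. 199.] [13. 10.] [ 0.5537 -0.2585  0.012 ] sides 0.029 0.036 dirs -22.0
key 283.5 212.84375 32 [[0.51109266 0.04164739 0.069     ]]
panelnear [[0.41533926 0.00339804 0.075     ]]
panelfar [[0.62960268 0.01210991 0.075     ]]
boxnl [[0.40089826 0.27011639 0.075     ]]
```

View pics/cr.png

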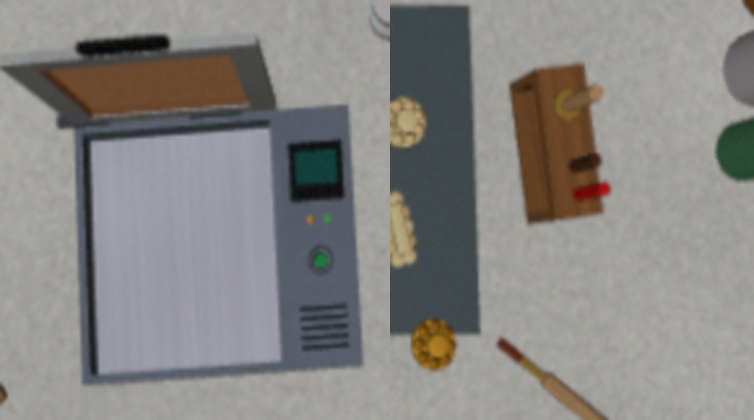

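Careful with the scale: shifts go in shares of 0.6 m and turns go in shares of pi/2 rad. That gives: 0.24 m / 0.6 = 0.4, 0.18 m / 0.6 = 0.3.

```bash
python3 nudge.py '[[0.05,[0,0,0],[0,0,0]],[0.05,[-0.0333,0.1,0],[0,0,0]],[0.05,[-0.0667,0.2,0],[0,0,0]],[0.05,[-0.1,0.3,0],[0,0,0]],[0.05,[-0.1333,0.4,0],[0,0,0]]]'
```

```text
clock: 0.78
position: [0.2898, 0.7938, 0.2069]
tool_rot: [-3.141, -0.0, 2.876]
force: [0.2, 0.8, -0.2]
grip_width: 0.0498
finger_force: 0.0
```

The crop shows the green key at full-frame pixel (283.5,216.7). The chamber is empty, and the stylus sits at the far end of the rack with its collar near (455,194). My first move went in the wrong y direction, so I'm swinging back over the mat for a wrist view.

```bash
cat >> h.py <<'E'
def to(x=None,y=None,z=None,yaw=None,pr=True):
    "tool-frame shift (and rz) from the measured pose to a world target, tool down"
    s=bot.observe(); p=s["position"]; A=rot(s["tool_rot"])
    t=np.array([p[0] if x is None else x,p[1] if y is None else y,p[2] if z is None else z])
    d=A.T@(t-p); w=np.zeros(3)
    if yaw is not None: w=R.from_matrix(A.T@rot([np.pi,0,yaw])).as_rotvec()
    print("shift",np.round(d,4),"rotvec",np.round(w,4),"q",np.round(s["qpos"],2),"t",round(s["clock"],2))
E
python3 nudge.py '[[0.05,[-0.0433,-0.095,-0.005],[0,0,-0.0318]],[0.05,[-0.0867,-0.19,-0.01],[0,0,-0.0637]],[0.05,[-0.13,-0.285,-0.015],[0,0,-0.0955]],[0.05,[-0.1733,-0.38,-0.02],[0,0,-0.1273]],[0.05,[-0.2167,-0.4733,-0.0233],[0,0,-0.1687]]]'
python3 nudge.py '[[0.05,[-0.0167,-0.1,-0.01],[0,0,0]],[0.05,[-0.0333,-0.2,-0.02],[0,0,0]],[0.05,[-0.05,-0.3,-0.03],[0,0,0]],[0.05,[-0.0667,-0.4,-0.04],[0,0,0]],[0.05,[-0.0833,-0.5,-0.05],[0,0,0]]]'
python3 -c "
from h import *
to(.45,-.18,.25,np.pi)"
```

```text
clock: 1.4
position: [0.3382, 0.4915, 0.2212]
tool_rot: [3.141, 0.0, -3.14]
force: [1.5, 1.1, -0.2]
grip_width: 0.0498
finger_force: 0.0
clock: 2.02
position: [0.388, 0.1917, 0.2514]
tool_rot: [3.141, 0.0, 3.141]
force: [1.1, 0.3, -0.4]
grip_width: 0.0499
finger_force: 0.0
shift [-0.0621 -0.3717  0.0013] rotvec [ 0.0004  0.0003 -0.0003] q [-0.61  0.16  0.01  2.02 -0.    0.96  0.98] t 2.02
```

In the tool's units: -0.3 m / 0.6 = -0.5, -0.24 m / 0.6 = -0.4.

```bash
python3 nudge.py '[[0.05,[-0.0167,-0.1,0],[0,0,0]],[0.05,[-0.0333,-0.2,0],[0,0,0]],[0.05,[-0.05,-0.3,0],[0,0,0]],[0.05,[-0.0667,-0.4,0],[0,0,0]],[0.05,[-0.0833,-0.5,0],[0,0,0]]]'
python3 nudge.py '[[0.05,[-0.01,-0.06,0],[0,0,0]],[0.05,[-0.02,-0.12,0],[0,0,0]],[0.05,[-0.02,-0.12,0],[0,0,0]]]'
cat > look.py <<'E'
import sys; from h import *
n=sys.argv[1]
c=cal("wrist"); im=bot.grab_frame("wrist"); cv2.imwrite(f"pics/{n}.png",im)
b,g,r=[im[...,i].astype(int) for i in range(3)]
m=((r>130)&(r-b>15)).astype(np.uint8)*255
for k in cv2.findContours(m,0,2)[0]:
    a=cv2.contourArea(k)
    if a<400: continue
    P=onz(c,k.reshape(-1,2),.008)[:,:2]*1000
    rr=cv2.minAreaRect(P.astype(np.float32)); Q=cv2.boxPoints(rr); e=[Q[1]-Q[0],Q[2]-Q[1]]; e=max(e,key=np.linalg.norm)
    col=im[cv2.drawContours(np.zeros_like(m),[k],-1,255,-1)>0].mean(0)
    print(np.round(k.reshape(-1,2).mean(0)),"xy",np.round(rr[0],1),"size",np.round(rr[1],1),"long deg",round(float(np.degrees(np.arctan2(e[1],e[0]))),1),"bgr",np.round(col))
E
python3 look.py w1
```

```text
clock: 2.65
position: [0.438, -0.1083, 0.2514]
tool_rot: [3.142, 0.001, -3.142]
force: [1.5, 1.1, 0.6]
grip_width: 0.0499
finger_force: 0.0
clock: 3.02
position: [0.4496, -0.1807, 0.2509]
tool_rot: [-3.141, -0.0, 3.138]
force: [0.2, 0.3, -0.7]
grip_width: 0.0499
finger_force: 0.0
[319. 354.] xy [ 698.4 -131.9] size [44.1 73.7] long deg -84.6 bgr [164. 170. 182.]
[ 70. 290.] xy [ 608.  -462.2] size [ 70.5 129.4] long deg -32.0 bgr [ 55. 104. 148.]
[227. 255.] xy [ 547.5 -256. ] size [45.7 40. ] long deg 59.6 bgr [110. 169. 194.]
[ 75. 244.] xy [ 556.9 -446.9] size [141.6 101. ] long deg 29.7 bgr [ 27.  58. 143.]
[229. 183.] xy [ 455.  -247.3] size [65.9 34.8] long deg 15.2 bgr [124. 186. 208.]
[341. 176.] xy [ 444.6 -108.1] size [33.6 66.2] long deg -26.9 bgr [123. 183. 205.]
[194.  99.] xy [ 351.3 -283.5] size [48.4 44.7] long deg 86.7 bgr [ 33. 120. 171.]
[79. 58.] xy [ 309.9 -412. ] size [153.5  14.8] long deg 55.0 bgr [ 78. 126. 164.]
```

View pics/w1.png

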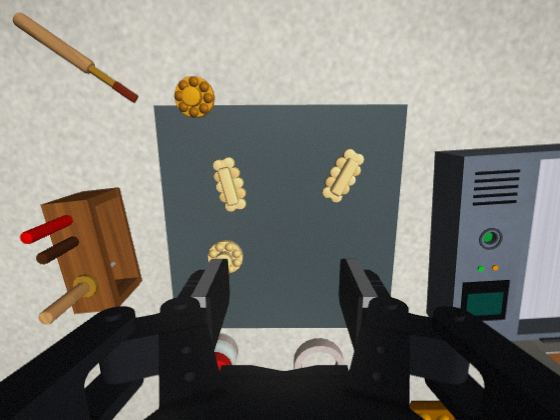

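The wrist view shows the mat: leaf A at (341,176), leaf B at (229,183), the rosette at (226,256) partly hidden by a finger, and the key at (490,238). The leaf positions agree with the top view to 2 mm, so I'm going for leaf A.

In the tool's units: 0.2 m / 0.6 = 0.3333, 0.0727 m / 0.6 = 0.1212, 0.468 rad / 1.5708 = 0.2979.

```bash
python3 nudge.py '[[0.045,[0.0033,0.0333,0.0917],[0,0,0.0764]],[0.045,[0.0067,0.0667,0.1833],[0,0,0.1528]],[0.045,[0.0083,0.1212,0.2667],[0,0,0.2292]],[0.045,[0.0083,0.1212,0.3333],[0,0,0.2979]],[0.045,[0.0083,0.1212,0.3333],[0,0,0.2979]]]'
python3 look.py w2
python3 -c "
from h import *
to(.4446,-.108,.0125,2.670)"
```

```text
clock: 3.7
position: [0.4433, -0.1045, 0.0495]
tool_rot: [-3.14, -0.004, 2.675]
force: [1.0, -0.5, 0.9]
grip_width: 0.045
finger_force: 0.0
[ 90. 308.] xy [ 432.3 -252.3] size [21.2 40.5] long deg -83.8 bgr [117. 177. 200.]
[279. 231.] xy [ 444.8 -108.6] size [34.1 67.3] long deg -26.7 bgr [126. 189. 213.]
shift [-0.0016 -0.0024  0.0386] rotvec [-0.0007 -0.002   0.0063] q [-0.11  0.55  0.28  2.16 -0.32  0.47  1.52] t 3.75
```

In the tool's units: 0.037 m / 0.6 = 0.0617, 0.02 m / 0.6 = 0.0333.

```bash
python3 nudge.py '[[0.045,[-0.0017,-0.005,0.0333],[0,0,0]],[0.045,[-0.0017,-0.005,0.0617],[0,0,0]],[0.0,[-0.0017,-0.005,0.0617],[0,0,0]],[0.0,[-0.0017,-0.005,0.0617],[0,0,0]],[0.0,[-0.0017,-0.005,0.0617],[0,0,0]]]' 30
python3 nudge.py '[[0.0,[0,0,0],[0,0,0]],[0.0,[0,0,-0.0833],[0,0,0]],[0.0,[0,0,-0.1667],[0,0,0]],[0.0,[0,0,-0.2],[0,0,0]]]'
python3 - <<'E'
from h import *
c=cal("top"); 
# box frame from three rim points of the top view
P=onz(c,[[299,251],[295,166],[192,257]],.075); print(P)
print("key top",onz(c,[283.5,216.7],.069))
im=bot.grab_frame("top"); cv2.imwrite("pics/t2.png",im)
h=cv2.cvtColor(im,cv2.COLOR_BGR2HSV)
k=cv2.inRange(h,(50,110,60),(80,255,255)); k[:,:270]=0;k[:,298:]=0;k[:208]=0;k[228:]=0
ys,xs=np.nonzero(k); print("key px",xs.mean(),ys.mean(),len(xs),onz(c,[xs.mean(),ys.mean()],.069))
to()
E
```

```text
clock: 4.38
position: [0.445, -0.1088, 0.0151]
tool_rot: [3.141, 0.001, 2.674]
force: [0.2, 0.1, -0.4]
grip_width: -0.0
finger_force: 0.0
clock: 4.88
position: [0.4452, -0.1089, 0.1366]
tool_rot: [3.14, 0.002, 2.673]
force: [0.6, 0.1, -0.2]
grip_width: 0.0001
finger_force: 0.0
[[0.41533926 0.00339804 0.075     ]
 [0.62960268 0.01210991 0.075     ]
 [0.40089826 0.27011639 0.075     ]]
key top [[0.50135728 0.04167076 0.069     ]]
key px 282.8888888888889 216.27777777777777 18 [[0.50242996 0.04320258 0.069     ]]
shift [0. 0. 0.] rotvec [0. 0. 0.] q [-0.2   0.39  0.39  2.11 -0.23  0.68  1.45] t 4.92
```

```bash
python3 look.py w3
```

```text
[160. 270.] xy [ 454.8 -246.5] size [66.1 37.2] long deg 12.8 bgr [126. 187. 209.]
[ 67. 197.] xy [ 350.6 -283.7] size [45.1 48.7] long deg -55.1 bgr [ 11. 116. 171.]
[283. 200.] xy [ 444.7 -108.4] size [33.6 66.7] long deg -30.4 bgr [128. 191. 214.]
```

View pics/w3.png

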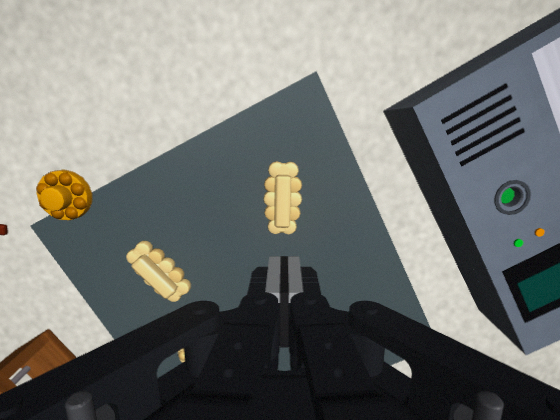

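The fingers closed above the rib without disturbing the leaf, which is still at (283,198) and aligned with the tool. I'll go lower.

In the tool's units: 0.127 m / 0.6 = 0.2117, 0.1 m / 0.6 = 0.1667.

```bash
python3 nudge.py '[[0.035,[0,0,0.0833],[0,0,0]],[0.035,[0,0,0.1667],[0,0,0]],[0.035,[0,0,0.2117],[0,0,0]],[0.035,[0,0,0.2117],[0,0,0]],[0.035,[0,0,0.2117],[0,0,0]]]' 30
python3 nudge.py '[[0.0,[0,0,0],[0,0,0]],[0.0,[0,0,0],[0,0,0]],[0,[0,0,0],[0,0,0]]]'
```

```text
clock: 5.6
position: [0.4445, -0.109, 0.0076]
tool_rot: [-3.142, 0.0, 2.673]
force: [0.5, -0.1, 0.1]
grip_width: 0.0352
finger_force: 0.0
clock: 5.98
position: [0.4447, -0.1087, 0.0074]
tool_rot: [3.141, 0.001, 2.674]
force: [0.1, 0.6, -1.1]
grip_width: -0.0004
finger_force: 0.0
```

```bash
python3 look.py w4; python3 -c "
from h import *
print(proj(cal('wrist'),[bot.observe()['position']]))"
```

```text
[ 62. 348.] xy [ 434.3 -251.5] size [27.3 47.7] long deg -89.4 bgr [115. 175. 198.]
[282. 226.] xy [ 432.5 -102.5] size [34.2 40.9] long deg -26.8 bgr [133. 198. 219.]
[[282.20647839 253.79766378]]
```

View pics/w4.png

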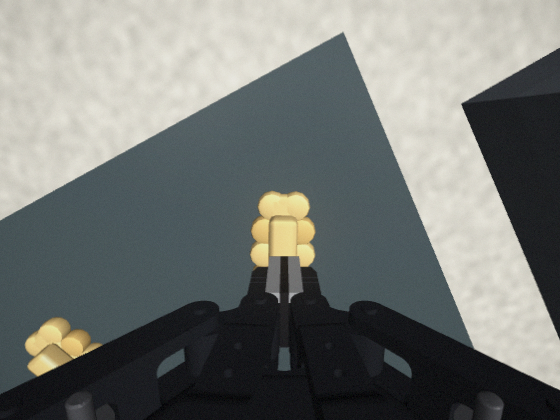

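The fingers look closed over the rib at about (284,255), with the leaf unmoved. I'm checking from the side.

Run:
```python
from h import *
im=bot.grab_frame("side"); c=cal("side"); s=bot.observe(); p=s["position"]
u,v=proj(c,[p])[0].astype(int); print(u,v,s["grip_width"],s["finger_force"],s["force"])
q=im[v-50:v+40,u-60:u+60].copy(); cv2.imwrite("pics/s4.png",cv2.resize(q,None,fx=6,fy=6,interpolation=2))
```

```text
292 266 8.927397549859656e-05 0.0 [ 0.17885407  0.41831523 -0.64798452]
```

View pics/s4.png

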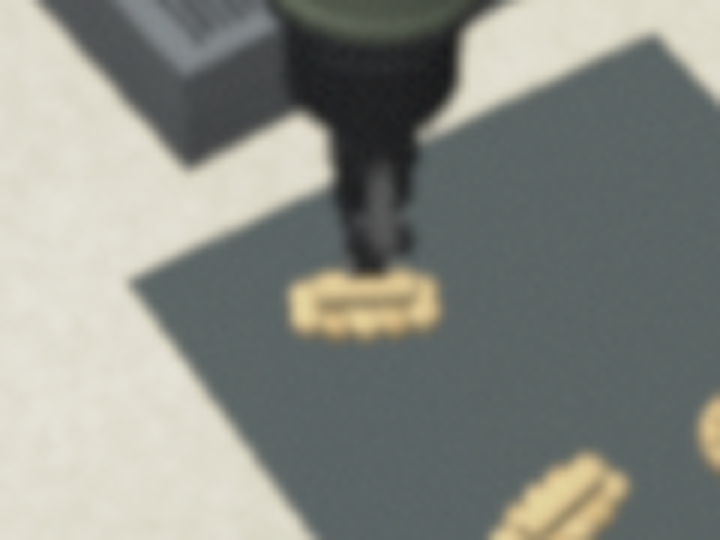

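In the tool's units: -0.03 m / 0.6 = -0.05, 0.004 m / 0.6 = 0.0067.

```bash
python3 nudge.py '[[0.0,[0,0,-0.05],[0,0,0]],[0.055,[0,0,-0.05],[0,0,0]],[0.055,[0,0,-0.05],[0,0,0]],[0.055,[0,0,0.0067],[0,0,0]],[0.055,[0,0,0.0067],[0,0,0]]]' 30
python3 nudge.py '[[0.0,[0,0,0],[0,0,0]],[0.0,[0,0,0],[0,0,0]],[0,[0,0,0],[0,0,0]]]'
python3 -c "
from h import *
cv2.imwrite('pics/w5.png',bot.grab_frame('wrist'))"
```

```text
clock: 6.7
position: [0.4428, -0.1086, 0.0013]
tool_rot: [-3.14, -0.004, 2.673]
force: [-0.5, 0.1, -0.2]
grip_width: 0.0551
finger_force: 0.0
clock: 7.08
position: [0.4448, -0.1088, 0.0036]
tool_rot: [3.141, 0.001, 2.673]
force: [-0.4, 0.7, -0.3]
grip_width: 0.001
finger_force: 0.0
```

View pics/w5.png

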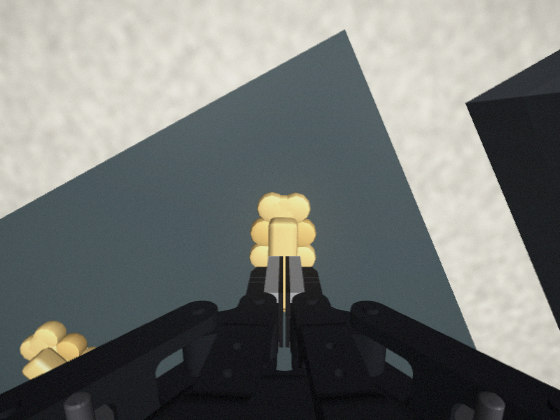

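In the tool's units: -0.035 m / 0.6 = -0.0583, -0.03 m / 0.6 = -0.05.

```bash
python3 nudge.py '[[0.0,[0,0,-0.05],[0,0,0]],[0.0,[0,0,-0.0583],[0,0,0]],[0,[0,0,-0.0583],[0,0,0]],[0,[0,0,-0.03],[0,0,0]],[0,[0,0,-0.03],[0,0,0]]]'
python3 nudge.py '[[0.0,[0,0,0.0133],[0,0,0]],[0,[0,0,0.0133],[0,0,0]]]'
python3 look.py w6
python3 nudge.py '[[0.0,[0,0,0.0083],[0,0,0]],[0,[0,0,0.0083],[0,0,0]]]'
```

```text
clock: 7.75
position: [0.4434, -0.1086, 0.0199]
tool_rot: [-3.141, -0.002, 2.673]
force: [-0.1, 0.2, -0.4]
grip_width: -0.0
finger_force: 0.0
clock: 8.0
position: [0.4441, -0.1087, 0.0126]
tool_rot: [-3.141, -0.001, 2.673]
force: [0.5, 0.1, -0.3]
grip_width: -0.0001
finger_force: 0.0
[ 67. 344.] xy [ 435.1 -251.1] size [28.5 47.8] long deg -88.7 bgr [116. 176. 199.]
[282. 228.] xy [ 433.4 -102.9] size [34.  42.7] long deg -26.8 bgr [132. 196. 217.]
clock: 8.3
position: [0.4442, -0.1087, 0.0078]
tool_rot: [-3.141, -0.0, 2.673]
force: [0.8, 0.5, -0.0]
grip_width: -0.0002
finger_force: 0.0
```

In the tool's units: -0.055 m / 0.6 = -0.0917, -0.03 m / 0.6 = -0.05.

```bash
python3 nudge.py '[[0.0,[0,0,-0.05],[0,0,0]],[0.0,[0,-0.0917,-0.05],[0,0,0]],[0,[0,-0.0917,0],[0,0,0]],[0,[0,-0.0917,0.0067],[0,0,0]],[0,[0,-0.0917,0.0067],[0,0,0]]]'
python3 nudge.py '[[0.0,[0,0,0.0067],[0,0,0]],[0,[0,0,0.0067],[0,0,0]]]'
python3 - <<'E'
from h import *
im=bot.grab_frame("side"); c=cal("side"); s=bot.observe(); p=s["position"]
u,v=proj(c,[p])[0].astype(int); print(u,v,p)
q=cv2.resize(im[v-50:v+40,u-60:u+60],None,fx=6,fy=6,interpolation=2); cv2.circle(q,(360,300),4,(0,0,255),1); cv2.imwrite("pics/s5.png",q)
E
```

```text
clock: 8.93
position: [0.4196, -0.1576, 0.0042]
tool_rot: [-3.142, -0.001, 2.674]
force: [-1.2, 0.9, -0.0]
grip_width: -0.0001
finger_force: 0.0
clock: 9.18
position: [0.4198, -0.1576, 0.0002]
tool_rot: [3.142, 0.0, 2.674]
force: [0.7, -1.2, 0.5]
grip_width: -0.0003
finger_force: 0.0
294 284 [ 4.19780083e-01 -1.57615310e-01  2.62527086e-04]
```

View pics/s5.png

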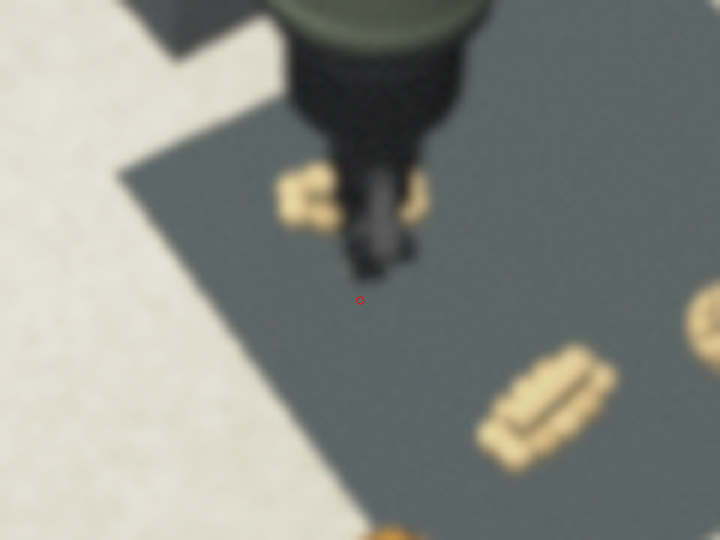

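In the tool's units: 0.006 m / 0.6 = 0.01.

```bash
python3 nudge.py '[[0.0,[0,0,0.01],[0,0,0]],[0,[0,0,0.01],[0,0,0]]]'
python3 nudge.py '[[0.0,[0,0,0.005],[0,0,0]],[0,[0,0,0.005],[0,0,0]]]'
python3 nudge.py '[[0.0,[0,0,0.005],[0,0,0]],[0,[0,0,0.005],[0,0,0]]]'
```

```text
clock: 9.48
position: [0.4193, -0.1577, -0.0063]
tool_rot: [-3.141, -0.001, 2.673]
force: [-0.0, -0.3, 0.1]
grip_width: 0.0
finger_force: 0.0
clock: 9.72
position: [0.4194, -0.1579, -0.0092]
tool_rot: [-3.141, -0.0, 2.673]
force: [0.2, -0.4, -0.2]
grip_width: 0.0001
finger_force: 0.0
clock: 9.98
position: [0.4194, -0.1578, -0.0122]
tool_rot: [-3.141, -0.0, 2.673]
force: [0.0, 0.2, 0.1]
grip_width: 0.0001
finger_force: 0.0
```

In the tool's units: 0.003 m / 0.6 = 0.005.

```bash
for i in 1 2 3; do python3 nudge.py '[[0.0,[0,0,0.005],[0,0,0]],[0,[0,0,0.005],[0,0,0]]]' | egrep 'pos|force'; done
```

```text
position: [0.4194, -0.1578, -0.0152]
force: [-0.2, 0.1, -0.0]
finger_force: 0.0
position: [0.4194, -0.1578, -0.0181]
force: [0.4, 0.7, 0.8]
finger_force: 0.0
position: [0.4194, -0.1578, -0.0212]
force: [-0.4, -0.4, 0.2]
finger_force: 0.0
```

In the tool's units: 0.002 m / 0.6 = 0.0033.

```bash
for i in 1 2; do python3 nudge.py '[[0.0,[0,0,0.0033],[0,0,0]],[0,[0,0,0.0033],[0,0,0]]]' | egrep 'pos|force'; done
python3 - <<'E'
from h import *
im=bot.grab_frame("side"); c=cal("side"); s=bot.observe(); p=s["position"]
u,v=proj(c,[p])[0].astype(int); print(u,v,p,proj(c,[p+[0,0,.02]])[0])
q=cv2.resize(im[v-50:v+40,u-60:u+60],None,fx=6,fy=6,interpolation=2); cv2.circle(q,(360,300),4,(0,0,255),1); cv2.imwrite("pics/s6.png",q)
E
```

```text
position: [0.4195, -0.1578, -0.0231]
force: [0.5, -0.5, -0.5]
finger_force: 0.0
position: [0.4196, -0.1579, -0.0245]
force: [-2.2, 1.1, 19.2]
finger_force: 9.8
294 290 [ 0.41968953 -0.15786773 -0.02449638] [294.23792909 285.62419872]
```

View pics/s6.png

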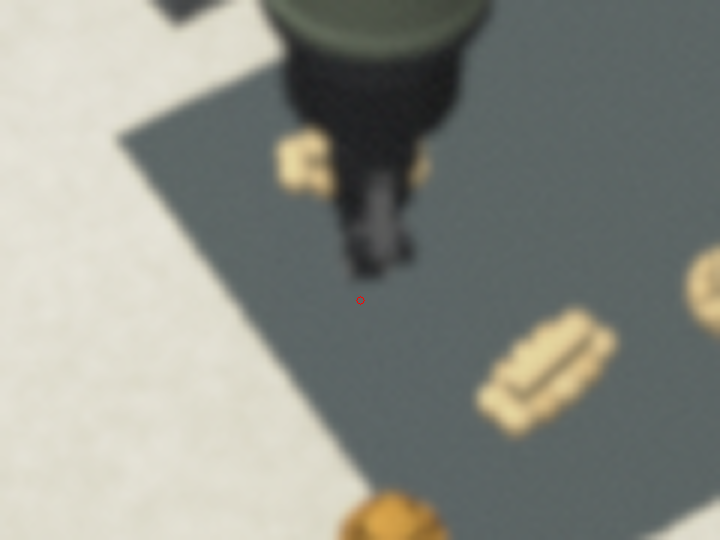

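Contact with the mat comes at a measured z of −0.024, so the fingertips sit 24 mm above the reported TCP. The tip at (368,275) in this crop, above the circle, agrees. I'll allow for this offset from now on.

In the tool's units: 0.0555 m / 0.6 = 0.0925, -0.0105 m / 0.6 = -0.0175.

```bash
python3 nudge.py '[[0.035,[0,0,-0.0833],[0,0,0]],[0.035,[0,0.0925,-0.0833],[0,0,0]],[0.035,[0,0.0925,-0.0667],[0,0,0]],[0.035,[0,0.0925,-0.0175],[0,0,0]],[0.035,[0,0.0925,-0.0175],[0,0,0]]]' 30
python3 nudge.py '[[0.035,[0,0,0],[0,0,0]],[0.0,[0,0,0],[0,0,0]],[0.0,[0,0,0],[0,0,0]],[0,[0,0,0],[0,0,0]]]'
```

```text
clock: 11.9
position: [0.4445, -0.1092, -0.0155]
tool_rot: [-3.141, 0.0, 2.673]
force: [0.8, -0.8, 2.9]
grip_width: 0.0349
finger_force: 0.9
clock: 12.4
position: [0.4448, -0.1089, -0.0141]
tool_rot: [3.142, 0.001, 2.673]
force: [-1.1, -1.8, 13.6]
grip_width: 0.0129
finger_force: 34.3
```

The rib is gripped at 13 mm. I'm lifting and carrying it to the chamber.

Careful with the scale: shifts go in shares of 0.6 m and turns go in shares of pi/2 rad. That gives: 0.165 m / 0.6 = 0.275, -0.13 m / 0.6 = -0.2167, -0.517 rad / 1.5708 = -0.3291.

```bash
python3 nudge.py '[[0,[0,0,-0.1],[0,0,0]],[0,[0,0,-0.2],[0,0,0]],[0,[0.0333,0.0917,-0.2167],[0,0,-0.1082]],[0,[0.0667,0.1833,-0.2167],[0,0,-0.2228]],[0,[0.1,0.275,-0.2167],[0,0,-0.3291]]]'
python3 -c "
from h import *
to(.4812,.2246,.045,-3.0926)"
```

```text
clock: 13.02
position: [0.4655, 0.0678, 0.1159]
tool_rot: [3.141, 0.001, -3.087]
force: [1.2, -0.4, -0.8]
grip_width: 0.0128
finger_force: 33.4
shift [-0.0241  0.1557  0.0709] rotvec [0.0003 0.0006 0.0053] q [-0.48  0.43  0.27  2.09 -0.19  0.64  1.54] t 13.03
```

In the tool's units: 0.1557 m / 0.6 = 0.2595, 0.01 m / 0.6 = 0.0167, 0.005 rad / 1.5708 = 0.0032.

```bash
python3 nudge.py '[[0,[-0.0133,0.0917,0],[0,0,0]],[0,[-0.0267,0.1833,0],[0,0,0]],[0,[-0.0402,0.2595,0.0167],[0,0,0.0032]],[0,[-0.0402,0.2595,0.0833],[0,0,0.0032]],[0,[-0.0402,0.2595,0.1083],[0,0,0.0032]]]'
python3 nudge.py '[[0,[0,0,0.0167],[0,0,0]],[0,[0,0,0.0217],[0,0,0]],[0,[0,0,0.0267],[0,0,0]]]'
python3 -c "
from h import *
to(.4812,.2246,.032,-3.0926)"
```

```text
clock: 13.65
position: [0.4808, 0.2221, 0.0487]
tool_rot: [-3.14, -0.003, -3.097]
force: [0.3, -0.1, -0.6]
grip_width: 0.0131
finger_force: 33.4
clock: 14.02
position: [0.4825, 0.2226, 0.0351]
tool_rot: [3.141, 0.001, -3.098]
force: [0.6, -0.8, -0.3]
grip_width: 0.0128
finger_force: 33.4
shift [0.0013 0.002  0.0031] rotvec [ 0.0006  0.0008 -0.0059] q [-0.7   0.64  0.21  1.98 -0.25  0.54  1.3 ] t 14.03
```

In the tool's units: 0.003 m / 0.6 = 0.005, 0.002 m / 0.6 = 0.0033.

```bash
python3 nudge.py '[[0,[0,0.0033,0.005],[0,0,0]],[0,[0,0.0033,0.005],[0,0,0]]]' | egrep 'pos|force'
python3 nudge.py '[[0,[0,0,0.0025],[0,0,0]],[0,[0,0,0.0025],[0,0,0]]]' | egrep 'pos|force'
```

```text
position: [0.482, 0.2249, 0.0316]
force: [-0.5, -0.3, -1.3]
finger_force: 33.4
position: [0.4821, 0.2249, 0.0309]
force: [-4.9, -0.7, 19.9]
finger_force: 38.6
```

In the tool's units: -0.1 m / 0.6 = -0.1667, -0.05 m / 0.6 = -0.0833.

```bash
python3 nudge.py '[[0,[0,0,-0.0017],[0,0,0]],[0.032,[0,0,-0.0017],[0,0,0]],[0.032,[0,0,-0.0033],[0,0,0]],[0.032,[0,0,-0.0833],[0,0,0]],[0.032,[0,0,-0.1667],[0,0,0]]]'
python3 nudge.py '[[0.032,[0,-0.0917,-0.0333],[0,0,0]],[0.032,[0,-0.1833,-0.1],[0,0,0]],[0.032,[0,-0.2833,-0.1],[0,0,0]],[0.032,[0,-0.2833,-0.1],[0,0,0]]]'
python3 - <<'E'
from h import *
im=bot.grab_frame("wrist"); c=cal("wrist"); cv2.imwrite("pics/w7.png",im)
h=cv2.cvtColor(im,cv2.COLOR_BGR2HSV); k=cv2.inRange(h,(50,110,40),(80,255,255))
for q in cv2.findContours(k,0,2)[0]:
    if cv2.contourArea(q)>40: x=cv2.minEnclosingCircle(q); print("green",np.round(x[0]),round(x[1],1),onz(c,[x[0]],.069))
to()
E
```

```text
clock: 15.15
position: [0.4816, 0.2243, 0.1309]
tool_rot: [-3.141, -0.001, -3.098]
force: [0.1, 0.8, -0.4]
grip_width: 0.032
finger_force: 0.0
clock: 15.65
position: [0.4896, 0.0505, 0.1909]
tool_rot: [-3.141, 0.001, -3.104]
force: [0.5, 1.7, -1.0]
grip_width: 0.0319
finger_force: 0.0
green [274. 216.] 6.7 [[0.50216635 0.04462445 0.069     ]]
shift [0. 0. 0.] rotvec [0. 0. 0.] q [-0.5   0.35  0.34  1.97 -0.15  0.84  1.54] t 15.7
```

View pics/w7.png

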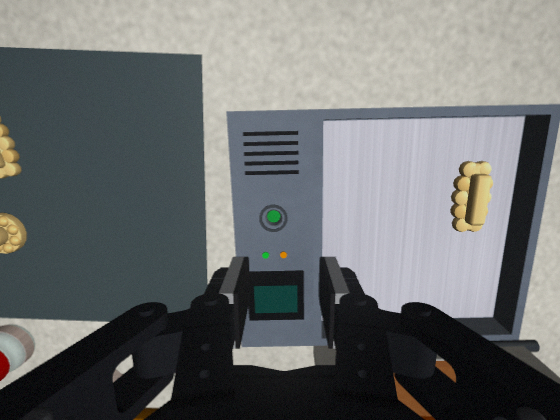

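The leaf lies flat in the chamber at (472,196), and the key is at (274,216), matching the top view to 2 mm. Next is leaf B.

In the tool's units: -0.2956 m / 0.6 = -0.4927, 0.046 m / 0.6 = 0.0767, -0.189 rad / 1.5708 = -0.1203.

```bash
python3 nudge.py '[[0.035,[0.015,-0.1,0],[0,0,0]],[0.035,[0.03,-0.2,0],[0,0,-0.0573]],[0.035,[0.045,-0.3,0.0333],[0,0,-0.1203]],[0.035,[0.0617,-0.4,0.0833],[0,0,-0.1203]],[0.035,[0.0767,-0.4927,0.1167],[0,0,-0.1203]]]'
python3 nudge.py '[[0.035,[0,0,0.0333],[0,0,0]],[0.035,[0,0,0.0667],[0,0,0]]]'
python3 look.py w8
python3 -c "
from h import *
to(.4548,-.2469,-.0135,-2.915)"
```

```text
clock: 16.32
position: [0.4569, -0.2392, 0.1202]
tool_rot: [3.141, -0.0, -2.907]
force: [1.5, 0.7, 0.2]
grip_width: 0.0348
finger_force: 0.0
clock: 16.58
position: [0.4569, -0.2385, 0.0802]
tool_rot: [3.141, -0.001, -2.909]
force: [0.6, -0.2, -0.2]
grip_width: 0.035
finger_force: 0.0
[248. 324.] xy [ 550.1 -243.2] size [47.1 16.7] long deg 0.6 bgr [119. 182. 205.]
[ 10. 315.] xy [ 582.4 -435.8] size [152.7  14.2] long deg 1.2 bgr [ 36.  81. 136.]
[ 44. 256.] xy [ 534.1 -411.3] size [97.  20.2] long deg 7.2 bgr [ 38.  84. 139.]
[ 70. 237.] xy [ 525.1 -389.7] size [109.4  17.6] long deg 6.1 bgr [ 36.  80. 134.]
[270. 210.] xy [ 454.9 -247.5] size [66.8 34. ] long deg 13.3 bgr [136. 201. 221.]
[249.  56.] xy [ 351.6 -284. ] size [45.1 46.5] long deg -83.4 bgr [ 23. 126. 180.]
shift [ 0.0031 -0.009   0.0917] rotvec [ 0.0022 -0.0028  0.0069] q [ 0.16  0.56  0.28  2.01 -0.26  0.62  2.42] t 16.62
```

In the tool's units: 0.093 m / 0.6 = 0.155, -0.0095 m / 0.6 = -0.0158.

```bash
python3 nudge.py '[[0.035,[0.005,-0.0158,0.0833],[0,0,0]],[0.035,[0.005,-0.0158,0.1417],[0,0,0]],[0.035,[0.005,-0.0158,0.155],[0,0,0]],[0.035,[0.005,-0.0158,0.155],[0,0,0]]]'
python3 -c "
from h import *
to(.4549,-.2475,-.0135,-2.909)"
```

```text
clock: 17.12
position: [0.4564, -0.2484, -0.0111]
tool_rot: [3.141, -0.0, -2.908]
force: [-0.2, -0.4, -0.1]
grip_width: 0.0351
finger_force: 0.0
shift [0.0012 0.0012 0.0024] rotvec [ 0.0002 -0.0002  0.0008] q [ 0.25  0.72  0.18  2.02 -0.29  0.43  2.46] t 17.12
```

In the tool's units: 0.002 m / 0.6 = 0.0033, 0.001 m / 0.6 = 0.0017.

```bash
python3 nudge.py '[[0.035,[0.0017,0.0017,0.0033],[0,0,0]],[0.0,[0.0017,0.0017,0.0033],[0,0,0]],[0.0,[0.0017,0.0017,0.0033],[0,0,0]],[0.0,[0.0017,0.0017,0.0033],[0,0,0]]]'
python3 nudge.py '[[0,[0,0,-0.1],[0,0,0]],[0,[0,0,-0.2],[0,0,0]],[0,[0,0.1,-0.2333],[0,0,0.0573]],[0,[0,0.2,-0.2333],[0,0,0.1146]],[0,[0,0.3,-0.2333],[0,0,0.1146]]]'
python3 -c "
from h import *
to(.4860,.1246,.045,-3.0926)"
```

```text
clock: 17.62
position: [0.4553, -0.248, -0.0127]
tool_rot: [-3.141, 0.001, -2.909]
force: [-1.2, 1.9, 9.5]
grip_width: 0.0131
finger_force: 29.8
clock: 18.25
position: [0.413, -0.0711, 0.1271]
tool_rot: [3.141, 0.002, -3.091]
force: [2.3, 0.3, -0.3]
grip_width: 0.0127
finger_force: 29.8
shift [-0.0828  0.1916  0.0823] rotvec [0.0004 0.0016 0.002 ] q [-0.27  0.35  0.37  2.21 -0.21  0.62  1.88] t 18.25
```

In the tool's units: 0.1916 m / 0.6 = 0.3193, 0.165 m / 0.6 = 0.275.

```bash
python3 nudge.py '[[0,[-0.0333,0.095,0],[0,0,0]],[0,[-0.075,0.1833,0],[0,0,0]],[0,[-0.1167,0.275,0],[0,0,0]],[0,[-0.1383,0.3193,0.0333],[0,0,0]],[0,[-0.1383,0.3193,0.1167],[0,0,0]]]'
python3 nudge.py '[[0,[0,0,0.02],[0,0,0]],[0,[0,0,0.0283],[0,0,0]],[0,[0,0,0.0283],[0,0,0]]]'
python3 -c "
from h import *
to(.4860,.1246,.032,-3.0926)"
```

```text
clock: 18.88
position: [0.4882, 0.1263, 0.0571]
tool_rot: [3.139, 0.005, -3.085]
force: [0.9, 0.1, -0.8]
grip_width: 0.0131
finger_force: 29.8
clock: 19.25
position: [0.4867, 0.1226, 0.0405]
tool_rot: [3.141, 0.001, -3.09]
force: [0.5, -0.5, 0.3]
grip_width: 0.0132
finger_force: 29.8
shift [0.0006 0.002  0.0085] rotvec [0.0005 0.0011 0.0029] q [-0.56  0.61  0.26  2.06 -0.31  0.51  1.55] t 19.25
```

In the tool's units: 0.0075 m / 0.6 = 0.0125, 0.006 m / 0.6 = 0.01.

```bash
python3 nudge.py '[[0,[0,0.0033,0.01],[0,0,0]],[0,[0,0.0033,0.0125],[0,0,0]],[0,[0,0.0033,0.0125],[0,0,0]]]' | egrep 'pos|force'
python3 nudge.py '[[0,[0,0,0.0025],[0,0,0]],[0,[0,0,0.0025],[0,0,0]]]' | egrep 'pos|force'
```

```text
position: [0.4862, 0.1252, 0.0323]
force: [-1.7, -0.4, 4.4]
finger_force: 30.5
position: [0.4866, 0.1252, 0.0317]
force: [-5.6, -0.5, 27.2]
finger_force: 33.9
```

In the tool's units: -0.11 m / 0.6 = -0.1833, -0.05 m / 0.6 = -0.0833.

```bash
python3 nudge.py '[[0,[0,0,-0.0017],[0,0,0]],[0.032,[0,0,-0.0017],[0,0,0]],[0.032,[0,0,-0.0033],[0,0,0]],[0.032,[0,0,-0.0833],[0,0,0]],[0.032,[0,0,-0.1833],[0,0,0]]]'
python3 nudge.py '[[0.045,[0,-0.1,-0.0333],[0,0,0.0637]],[0.045,[0,-0.2,-0.0333],[0,0,0.1273]],[0.045,[0,-0.3,-0.0333],[0,0,0.191]],[0.045,[0,-0.4,-0.0333],[0,0,0.2546]],[0.045,[0,-0.5,-0.0333],[0,0,0.2546]]]'
python3 -c "
from h import *
to(.553,-.258,.08,2.8)"
```

```text
clock: 20.5
position: [0.4853, 0.1244, 0.141]
tool_rot: [-3.14, -0.002, -3.089]
force: [0.3, 0.6, 0.3]
grip_width: 0.0322
finger_force: 0.0
clock: 21.12
position: [0.5017, -0.1765, 0.1604]
tool_rot: [-3.142, -0.0, 2.793]
force: [1.6, 0.3, 0.0]
grip_width: 0.0448
finger_force: 0.0
shift [-0.076  -0.0591  0.0804] rotvec [-0.     -0.0001 -0.0068] q [-0.14  0.48  0.5   1.91 -0.31  0.82  1.74] t 21.12
```

In the tool's units: 0.08 m / 0.6 = 0.1333, -0.076 m / 0.6 = -0.1267.

```bash
python3 nudge.py '[[0.045,[-0.0633,-0.05,0.0333],[0,0,0]],[0.045,[-0.1267,-0.0985,0.0833],[0,0,0]],[0.045,[-0.1267,-0.0985,0.1333],[0,0,0]],[0.045,[-0.1267,-0.0985,0.1333],[0,0,0]]]'
python3 look.py w9
python3 - <<'E'
from h import *
c=cal("top"); im=bot.grab_frame("top"); cv2.imwrite("pics/t3.png",im)
to(.5537,-.2585,-.0135,2.8)
E
```

```text
clock: 21.62
position: [0.5517, -0.2559, 0.0784]
tool_rot: [-3.141, -0.004, 2.794]
force: [-1.6, 0.7, 0.6]
grip_width: 0.0448
finger_force: 0.0
[517. 330.] xy [ 707.1 -107.6] size [74.1 26.1] long deg 35.4 bgr [179. 185. 199.]
[ 31. 316.] xy [ 556.8 -460.2] size [ 68.2 161.1] long deg -32.5 bgr [ 44.  96. 151.]
[278. 223.] xy [ 551.  -257.7] size [45.5 46.1] long deg -67.1 bgr [133. 198. 218.]
[ 79. 234.] xy [ 516.9 -403.6] size [141.4  45.9] long deg 5.4 bgr [ 41.  88. 145.]
shift [-0.0013 -0.0022  0.0947] rotvec [-0.     -0.0001 -0.0054] q [ 0.05  0.7   0.43  1.76 -0.39  0.77  1.9 ] t 21.73
```

In the tool's units: 0.094 m / 0.6 = 0.1567, -0.0023 m / 0.6 = -0.0038.

```bash
python3 nudge.py '[[0.045,[0.0025,-0.0038,0.0833],[0,0,0]],[0.045,[0.0025,-0.0038,0.1417],[0,0,0]],[0.045,[0.0025,-0.0038,0.1567],[0,0,0]],[0.045,[0.0025,-0.0038,0.1567],[0,0,0]]]'
python3 nudge.py '[[0.0,[0,0,0],[0,0,0]],[0.0,[0,0,0],[0,0,0]],[0.0,[0,0,0],[0,0,0]],[0,[0,0,-0.1],[0,0,0]],[0,[0,0,-0.2],[0,0,0]]]'
python3 -c "
from h import *
to(.4836,.1746,.045,2.8)"
```

```text
clock: 22.22
position: [0.5516, -0.2579, -0.0123]
tool_rot: [-3.142, 0.001, 2.795]
force: [1.2, 0.3, 0.6]
grip_width: 0.0446
finger_force: 0.0
clock: 22.85
position: [0.5508, -0.2579, 0.1086]
tool_rot: [-3.141, -0.0, 2.794]
force: [1.1, 1.4, 1.0]
grip_width: 0.0203
finger_force: 29.7
shift [0.2105 0.3837 0.0636] rotvec [-0.0001 -0.0002 -0.006 ] q [ 0.04  0.66  0.45  1.75 -0.38  0.82  1.89] t 22.85
```

In the tool's units: 0.2725 m / 0.6 = 0.4542, 0.12 m / 0.6 = 0.2.

```bash
python3 nudge.py '[[0,[0.05,0.0908,-0.0167],[0,0,0]],[0,[0.1,0.1817,-0.0167],[0,0,0]],[0,[0.15,0.2725,-0.0167],[0,0,0]],[0,[0.2,0.3633,-0.0167],[0,0,0]],[0,[0.25,0.4542,-0.0167],[0,0,0]]]'
python3 nudge.py '[[0,[0.05,0.0908,0],[0,0,0]],[0,[0.1008,0.1853,0],[0,0,0]],[0,[0.1008,0.1853,0.0667],[0,0,0]],[0,[0.1008,0.1853,0.1083],[0,0,0]],[0,[0.1008,0.1853,0.1083],[0,0,0]]]'
python3 -c "
from h import *
to(.4836,.1746,.034,2.8)"
```

```text
clock: 23.48
position: [0.5025, 0.0515, 0.1174]
tool_rot: [3.14, 0.001, 2.794]
force: [1.4, 1.0, -0.0]
grip_width: 0.0204
finger_force: 29.7
clock: 24.1
position: [0.4831, 0.1744, 0.051]
tool_rot: [-3.14, -0.001, 2.794]
force: [-0.1, 0.2, -0.6]
grip_width: 0.0203
finger_force: 29.7
shift [-0.0004  0.0004  0.017 ] rotvec [-0.0011 -0.0012 -0.0058] q [-0.76  0.63  0.42  2.03 -0.45  0.58  1.19] t 24.1
```

In the tool's units: 0.016 m / 0.6 = 0.0267, 0.01 m / 0.6 = 0.0167.

```bash
python3 nudge.py '[[0,[0,0,0.0167],[0,0,0]],[0,[0,0,0.0267],[0,0,0]],[0,[0,0,0.0267],[0,0,0]]]' | egrep 'pos|force'
python3 nudge.py '[[0,[0,0,0.0042],[0,0,0]],[0,[0,0,0.0042],[0,0,0]]]' | egrep 'pos|force'
```

```text
position: [0.4836, 0.1745, 0.0354]
force: [-0.3, -1.1, -0.7]
finger_force: 29.7
position: [0.4839, 0.1747, 0.0332]
force: [-0.1, 0.1, 2.7]
finger_force: 30.1
```

In the tool's units: -0.11 m / 0.6 = -0.1833, -0.05 m / 0.6 = -0.0833.

```bash
python3 nudge.py '[[0,[0,0,-0.0017],[0,0,0]],[0.04,[0,0,-0.0017],[0,0,0]],[0.04,[0,0,-0.0033],[0,0,0]],[0.04,[0,0,-0.0833],[0,0,0]],[0.04,[0,0,-0.1833],[0,0,0]]]'
python3 nudge.py '[[0.0,[0.0333,0,-0.0833],[0,0,0]],[0.0,[0.0667,0,-0.1667],[0,0,0]],[0.0,[0.0667,0,-0.2333],[0,0,0]],[0.0,[0.0667,0,-0.2333],[0,0,0]]]'
python3 - <<'E'
from h import *
im=bot.grab_frame("wrist"); c=cal("wrist"); cv2.imwrite("pics/w10.png",im)
b,g,r=[im[...,i].astype(int) for i in range(3)]
m=((r>130)&(r-b>25)).astype(np.uint8)*255
for k in cv2.findContours(m,0,2)[0]:
    if cv2.contourArea(k)<300: continue
    P=onz(c,k.reshape(-1,2),.053)[:,:2]; rr=cv2.minAreaRect((P*1000).astype(np.float32))
    d=np.array(rr[0])/1000-[.5136,.1761]; y=.049
    print(k.reshape(-1,2).mean(0).round(),"chamber xy",np.round([d[0]+y*d[1],d[1]-y*d[0]],3),np.round(rr[1]),round(rr[2]))
to()
E
```

```text
clock: 25.35
position: [0.483, 0.1741, 0.1436]
tool_rot: [-3.14, -0.001, 2.794]
force: [0.7, 2.3, 0.1]
grip_width: 0.0398
finger_force: 0.0
clock: 25.85
position: [0.4469, 0.1889, 0.2854]
tool_rot: [3.137, 0.002, 2.795]
force: [-0.6, 0.4, 0.1]
grip_width: -0.0
finger_force: 0.0
[243. 225.] chamber xy [-0.032 -0.049] [66. 34.] 2
[279. 214.] chamber xy [-0.032  0.   ] [44. 44.] 71
[321. 198.] chamber xy [-0.03   0.051] [65. 33.] 2
[438.  49.] chamber xy [-0.136  0.226] [ 7. 85.] 35
shift [0. 0. 0.] rotvec [0. 0. 0.] q [-1.06  0.25  0.66  1.88 -0.17  1.06  0.89] t 25.9
```

View pics/w10.png

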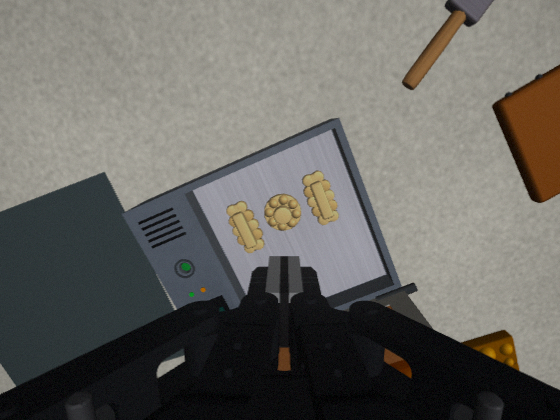

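The wrist view shows all three casts flat in the chamber, at (243,225), (282,212) and (321,198), each clear of the others. Next I'll go over the lid and behind it.

In the tool's units: -0.15 m / 0.6 = -0.25, -0.105 m / 0.6 = -0.175, 0.9 rad / 1.5708 = 0.573.

```bash
python3 nudge.py '[[0,[0,0,-0.1],[0,0,0.1146]],[0,[0,0,-0.175],[0,0,0.2292]],[0,[-0.0833,0.03,-0.175],[0,0,0.3438]],[0,[-0.1667,0.06,-0.175],[0,0,0.4584]],[0,[-0.25,0.09,-0.175],[0,0,0.573]]]'
python3 nudge.py '[[0,[0,0,0],[0,0,0.1146]],[0,[0,0,0],[0,0,0.1751]],[0,[0,0,0],[0,0,0.1751]]]'
python3 -c "
from h import *
to(.70,.186,.39,1.62)"
```

```text
clock: 26.52
position: [0.607, 0.1882, 0.3863]
tool_rot: [-3.14, -0.0, 1.889]
force: [-1.1, -0.1, 1.3]
grip_width: 0.0
finger_force: 0.0
clock: 26.9
position: [0.6054, 0.1877, 0.3864]
tool_rot: [-3.14, 0.001, 1.619]
force: [0.9, 0.8, 0.5]
grip_width: 0.0
finger_force: 0.0
shift [-0.0063  0.0944 -0.0038] rotvec [-0.0019  0.0013 -0.0008] q [-0.92  0.56  0.92  1.34 -0.44  1.46  0.02] t 26.9
```

In the tool's units: 0.135 m / 0.6 = 0.225, 0.1 m / 0.6 = 0.1667.

```bash
python3 nudge.py '[[0,[-0.01,0.0833,0],[0,0,0]],[0,[-0.01,0.1567,0],[0,0,0]],[0,[-0.01,0.1567,0.0833],[0,0,0]],[0,[-0.01,0.1567,0.1667],[0,0,0]],[0,[-0.01,0.1567,0.225],[0,0,0]]]'
python3 nudge.py '[[0,[0,0,0],[0,0,0]],[0,[0,-0.0333,0],[0,0,0]],[0,[0,-0.0583,0],[0,0,0]],[0,[0,-0.075,0],[0,0,0]]]'
python3 -c "
from h import *
to(.6323,.183,.246,1.62)"
```

```text
clock: 27.52
position: [0.6988, 0.1864, 0.2498]
tool_rot: [-3.139, 0.0, 1.622]
force: [-0.9, -0.4, 0.3]
grip_width: -0.0
finger_force: 0.0
clock: 28.02
position: [0.6547, 0.1844, 0.2546]
tool_rot: [3.14, -0.001, 1.621]
force: [0.6, 1.2, -0.4]
grip_width: 0.0003
finger_force: 0.0
shift [-0.0003 -0.0225  0.0085] rotvec [ 0.0015 -0.0009  0.0005] q [-0.83  0.72  0.85  1.41 -0.54  1.25  0.11] t 28.02
```

In the tool's units: -0.08 m / 0.6 = -0.1333, -0.02 m / 0.6 = -0.0333.

```bash
python3 nudge.py '[[0,[0,-0.0333,0.0067],[0,0,0]],[0,[0,-0.0583,0.0117],[0,0,0]],[0,[0,-0.0833,0.0183],[0,0,0]],[0,[0,-0.1083,0.0233],[0,0,0]],[0,[0,-0.1333,0.03],[0,0,0]]]'
python3 -c "
from h import *
to(.5232,.18,.209,1.62)"
```

```text
clock: 28.65
position: [0.5752, 0.1804, 0.2362]
tool_rot: [3.14, -0.001, 1.62]
force: [2.2, -1.2, 1.0]
grip_width: -0.0001
finger_force: 0.9
shift [ 0.0021 -0.052   0.0271] rotvec [ 0.002  -0.0009  0.0001] q [-0.96  0.61  0.88  1.66 -0.51  1.12  0.11] t 28.65
```

In the tool's units: -0.084 m / 0.6 = -0.14, -0.0743 m / 0.6 = -0.1238.

```bash
python3 nudge.py '[[0,[0,-0.045,0.02],[0,0,0]],[0,[0,-0.0867,0.045],[0,0,0]],[0,[0,-0.105,0.0608],[0,0,0]],[0,[0,-0.1238,0.0767],[0,0,0]],[0,[0,-0.14,0.095],[0,0,0]]]'
python3 nudge.py '[[0,[0,-0.0158,0.0183],[0,0,0]],[0,[0,-0.03,0.0383],[0,0,0]],[0,[0,-0.0417,0.06],[0,0,0]],[0,[0,-0.0517,0.0817],[0,0,0]],[0,[0,-0.06,0.1033],[0,0,0]]]'
python3 -c "
from h import *
to(.4431,.178,.059,1.62)"
```

```text
clock: 29.28
position: [0.4909, 0.1764, 0.1776]
tool_rot: [3.141, -0.0, 1.619]
force: [-0.3, 0.4, 1.9]
grip_width: 0.0001
finger_force: 0.7
clock: 29.9
position: [0.4545, 0.1746, 0.115]
tool_rot: [-3.141, 0.0, 1.619]
force: [0.7, -0.3, 1.6]
grip_width: 0.0
finger_force: 0.6
shift [ 0.004  -0.0112  0.056 ] rotvec [-0.0003  0.0001 -0.0007] q [-1.06  0.58  0.8   2.07 -0.62  0.74  0.18] t 29.9
```

In the tool's units: 0.053 m / 0.6 = 0.0883, 0.048 m / 0.6 = 0.08.

```bash
python3 nudge.py '[[0,[0,-0.0067,0.0217],[0,0,0]],[0,[0,-0.0117,0.0433],[0,0,0]],[0,[0,-0.015,0.0633],[0,0,0]],[0,[0,-0.0167,0.08],[0,0,0]],[0,[0,-0.0167,0.0883],[0,0,0]]]'
python3 nudge.py '[[0,[0,0,0.005],[0,0,0]],[0,[0,0,0.005],[0,0,0]]]'
python3 nudge.py '[[0,[0,0,0.0033],[0,0,0]],[0,[0,0,0.0033],[0,0,0]]]'
```

```text
clock: 30.52
position: [0.4449, 0.174, 0.0623]
tool_rot: [-3.141, 0.0, 1.619]
force: [-0.2, 0.1, 2.0]
grip_width: 0.0
finger_force: 0.5
clock: 30.78
position: [0.4451, 0.1741, 0.0599]
tool_rot: [3.142, 0.0, 1.619]
force: [0.4, -0.1, -1.1]
grip_width: -0.0001
finger_force: 0.0
clock: 31.02
position: [0.4453, 0.1742, 0.0584]
tool_rot: [3.141, -0.001, 1.619]
force: [-2.7, -0.8, 13.8]
grip_width: 0.0002
finger_force: 6.6
```

The lid is down, with firm contact at a true z of about 0.083. Now I'll locate the stylus.

In the tool's units: -0.18 m / 0.6 = -0.3, -0.15 m / 0.6 = -0.25.

```bash
python3 nudge.py '[[0,[0,0,-0.0833],[0,0,0]],[0,[0,0,-0.1833],[0,0,0]],[0.05,[-0.1,0,-0.25],[0,0,0]],[0.05,[-0.2,0,-0.25],[0,0,0]],[0.05,[-0.3,0,-0.25],[0,0,0]]]'
python3 - <<'E'
from h import *
c=cal("top"); im=bot.grab_frame("top"); cv2.imwrite("pics/t4.png",im)
print("collar",onz(c,[458,195],.081),"handle top",onz(c,[469.6,191],.145))
to(.55,-.36,.2,1.62)
E
```

```text
clock: 31.65
position: [0.4537, -0.0036, 0.2086]
tool_rot: [3.14, -0.001, 1.621]
force: [1.2, -0.0, 0.2]
grip_width: 0.0497
finger_force: 0.0
collar [[ 0.55317313 -0.4010583   0.081     ]] handle top [[ 0.55287698 -0.40203633  0.145     ]]
shift [-0.3514  0.0825  0.0097] rotvec [ 0.0026  0.0011 -0.0084] q [-0.86  0.38  0.98  2.06 -0.41  0.9   0.39] t 31.7
```

In the tool's units: -0.3 m / 0.6 = -0.5, -0.24 m / 0.6 = -0.4, 0.9 rad / 1.5708 = 0.573.

```bash
python3 nudge.py '[[0.04,[-0.1,0.025,0],[0,0,0.1146]],[0.04,[-0.2,0.05,0],[0,0,0.2292]],[0.04,[-0.3,0.075,0],[0,0,0.3438]],[0.04,[-0.4,0.1,0],[0,0,0.4584]],[0.04,[-0.5,0.125,0],[0,0,0.573]]]'
python3 -c "
from h import *
to(.553,-.4015,.18,0)"
```

```text
clock: 32.33
position: [0.5436, -0.3002, 0.2077]
tool_rot: [-3.141, -0.0, 0.714]
force: [0.7, 2.3, 1.5]
grip_width: 0.0399
finger_force: 0.0
shift [-0.0592  0.0827  0.0277] rotvec [-2.000e-04 -2.000e-04  7.141e-01] q [-0.2   0.75  1.03  1.64 -0.69  1.16  0.15] t 32.33
```

In the tool's units: 0.0827 m / 0.6 = 0.1378, -0.0592 m / 0.6 = -0.0987, 0.714 rad / 1.5708 = 0.4545.

```bash
python3 nudge.py '[[0.04,[-0.05,0.0667,0],[0,0,0.1146]],[0.04,[-0.0987,0.1378,0],[0,0,0.2292]],[0.04,[-0.0987,0.1378,0],[0,0,0.3438]],[0.04,[-0.0987,0.1378,0],[0,0,0.4545]],[0.04,[-0.0987,0.1378,0],[0,0,0.4545]]]'
python3 - <<'E'
from h import *
im=bot.grab_frame("wrist"); c=cal("wrist"); cv2.imwrite("pics/w11.png",im)
print("expect handle top, collar",proj(c,[[.553,-.4015,.145],[.553,-.4015,.081]]).round())
to(.553,-.4015,.076,0)
E
```

```text
clock: 32.95
position: [0.5529, -0.3996, 0.2074]
tool_rot: [3.141, 0.001, 0.006]
force: [-0.0, 0.4, -0.5]
grip_width: 0.0403
finger_force: 0.0
expect handle top, collar [[287. 223.]
 [287. 202.]]
shift [1.000e-04 1.900e-03 1.316e-01] rotvec [0.0002 0.0007 0.0093] q [-0.03  0.92  1.14  1.47 -0.84  1.31 -0.38] t 33.0
```

View pics/w11.png

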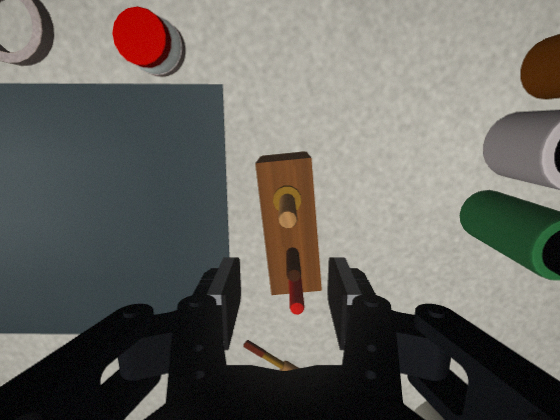

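The handle top is at (288,223) and the collar at (287,200), matching the prediction. I'm grasping the stylus.

In the tool's units: 0.13 m / 0.6 = 0.2167, 0.1 m / 0.6 = 0.1667.

```bash
python3 nudge.py '[[0.04,[0,0.0033,0.0833],[0,0,0]],[0.04,[0,0.0033,0.1667],[0,0,0]],[0.04,[0,0.0033,0.2167],[0,0,0]],[0.04,[0,0.0033,0.2167],[0,0,0]],[0.04,[0,0.0033,0.2167],[0,0,0]]]' 50
python3 nudge.py '[[0.0,[0,0,0],[0,0,0]],[0,[0,0,0],[0,0,0]],[0,[0,0,0],[0,0,0]]]'
```

```text
clock: 33.62
position: [0.5534, -0.4022, 0.0795]
tool_rot: [3.141, -0.001, 0.007]
force: [0.0, 0.9, 0.8]
grip_width: 0.0401
finger_force: 0.0
clock: 34.0
position: [0.5534, -0.402, 0.0792]
tool_rot: [3.141, -0.001, 0.006]
force: [-0.5, 0.9, 8.5]
grip_width: 0.0127
finger_force: 48.6
```

In the tool's units: -0.11 m / 0.6 = -0.1833, -0.006 m / 0.6 = -0.01.

```bash
python3 nudge.py '[[0,[0,0,-0.0667],[0,0,0]],[0,[0,0,-0.1333],[0,0,0]],[0,[0,0,-0.1667],[0,0,0]],[0,[-0.01,-0.0917,-0.1667],[0,0,0]],[0,[-0.02,-0.1833,-0.1667],[0,0,0]]]'
python3 nudge.py '[[0,[-0.01,-0.0917,0],[0,0,0]],[0,[-0.02,-0.1833,0],[0,0,0]],[0,[-0.03,-0.275,0],[0,0,0]],[0,[-0.04,-0.3667,0],[0,0,0]],[0,[-0.0517,-0.4583,0],[0,0,0]]]'
python3 -c "
from h import *
to(.502,.0435,.155,0.006)"
```

```text
clock: 34.62
position: [0.5398, -0.2906, 0.1777]
tool_rot: [-3.141, 0.0, 0.005]
force: [2.1, -0.4, -0.3]
grip_width: 0.0124
finger_force: 48.8
clock: 35.25
position: [0.5075, -0.0149, 0.1778]
tool_rot: [-3.141, 0.0, 0.006]
force: [0.6, 0.4, -0.1]
grip_width: 0.0127
finger_force: 48.8
shift [-0.0051 -0.0585  0.0228] rotvec [-0.0004  0.0002 -0.0002] q [-0.9   0.81  1.32  1.97 -0.89  1.13 -0.75] t 35.25
```

In the tool's units: -0.0585 m / 0.6 = -0.0975, -0.03 m / 0.6 = -0.05.

```bash
python3 nudge.py '[[0,[-0.005,-0.05,0.0167],[0,0,0]],[0,[-0.0083,-0.0975,0.0383],[0,0,0]],[0,[-0.0083,-0.0975,0.0383],[0,0,0]],[0,[-0.0083,-0.0975,0.0383],[0,0,0]]]'
python3 - <<'E'
from h import *
s=bot.observe(); p=s["position"]; print(p)
tip=p+[0,0,.015-.0792]
out=[]
for n in("side","wrist"):
    im=bot.grab_frame(n); c=cal(n); T=proj(c,[tip,tip+[0,0,.02],tip+[0,0,.06],[.502,.0435,.069]]); print(n,T.round(1))
    u,v=T[0].astype(int); q=cv2.resize(im[v-35:v+25,u-40:u+40],(400*1,300),interpolation=2) if n=="side" else cv2.resize(im[v-60:v+60,u-80:u+80],(400,300),interpolation=2)
    f=5 if n=="side" else 2.5; o=np.array([u-40,v-35]) if n=="side" else np.array([u-80,v-60])
    for t,col in zip(T,[(0,0,255),(255,0,0),(255,0,255),(0,255,255)]): cv2.circle(q,tuple(int(a) for a in (t-o+.5)*f),4,col,1)
    out.append(q)
cv2.imwrite("pics/tip.png",np.hstack(out))
to(.502,.0435,.155,0.006)
E
```

```text
clock: 35.75
position: [0.5026, 0.0411, 0.1551]
tool_rot: [3.141, -0.0, 0.005]
force: [-1.0, -0.2, 0.1]
grip_width: 0.0129
finger_force: 48.8
[0.50259499 0.04106166 0.15505889]
side [[281.9 203.7]
 [281.9 198.6]
 [281.9 188.2]
 [281.2 208.6]]
wrist [[284.1 222.2]
 [284.1 230.7]
 [284.2 253. ]
 [281.  215.1]]
shift [-0.0007 -0.0028  0.0002] rotvec [-0.0001 -0.0003 -0.0018] q [-1.    0.85  1.31  2.   -0.95  1.1  -0.82] t 35.85
```

View pics/tip.png

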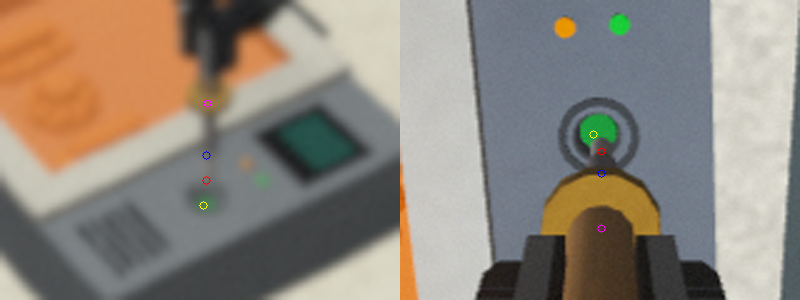

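The wrist crop shows the key centre at (598,130), slightly right of my estimate, and the stylus tip lines up over it. I'm pressing from here.

In the tool's units: 0.02 m / 0.6 = 0.0333, 0.016 m / 0.6 = 0.0267.

```bash
python3 nudge.py '[[0,[0.0005,-0.0005,0.0133],[0,0,0]],[0,[0.0005,-0.0005,0.0267],[0,0,0]],[0,[0.0005,-0.0005,0.0333],[0,0,0]],[0,[0.0005,-0.0005,0.0333],[0,0,0]]]' | egrep 'pos|force'
python3 nudge.py '[[0,[0,0,0.0067],[0,0,0]],[0,[0,0,0.0067],[0,0,0]]]'| egrep 'pos|force'
```

```text
position: [0.5028, 0.0417, 0.1346]
force: [0.6, -0.4, -1.0]
finger_force: 48.8
position: [0.503, 0.0418, 0.1308]
force: [-0.6, -1.1, 2.8]
finger_force: 49.0
```

In the tool's units: 0.0035 m / 0.6 = 0.0058, 0.003 m / 0.6 = 0.005.

```bash
python3 nudge.py '[[0,[0,0,0.005],[0,0,0]],[0,[0,0,0.0058],[0,0,0]],[0,[0,0,0.0058],[0,0,0]]]'| egrep 'pos|force'
```

```text
position: [0.5033, 0.0418, 0.1277]
force: [-0.4, 0.6, 10.3]
finger_force: 49.9
```

In the tool's units: 0.165 m / 0.6 = 0.275, 0.11 m / 0.6 = 0.1833.

```bash
python3 nudge.py '[[0,[0,0,0],[0,0,0]],[0,[0,0,0],[0,0,0]],[0,[0,0,0],[0,0,0]],[0,[0,0,0],[0,0,0]],[0,[0,0,0],[0,0,0]]]'| egrep 'pos|force'
python3 nudge.py '[[0,[0,0,0],[0,0,0]],[0,[0,0,0],[0,0,0]],[0,[0,0,0],[0,0,0]],[0,[0,0,0],[0,0,0]],[0,[0,0,0],[0,0,0]]]'| egrep 'pos|force'
python3 nudge.py '[[0,[0,0,-0.0333],[0,0,0]],[0,[0,0,-0.0833],[0,0,0]],[0,[0,0.0917,-0.0917],[0,0,0]],[0,[0,0.1833,-0.0917],[0,0,0]],[0,[0,0.275,-0.0917],[0,0,0]]]'
python3 -c "
from h import *
to(.5534,-.402,.18,0.006)"
```

```text
position: [0.5033, 0.0418, 0.1277]
force: [-0.0, 0.4, 10.3]
finger_force: 49.9
position: [0.5032, 0.0418, 0.1277]
force: [-0.3, 0.7, 11.1]
finger_force: 49.9
clock: 38.85
position: [0.5037, -0.1246, 0.1833]
tool_rot: [-3.142, -0.0, 0.006]
force: [0.9, -0.4, -0.9]
grip_width: 0.0127
finger_force: 48.9
shift [0.048  0.2777 0.0034] rotvec [-0.     -0.0003  0.    ] q [-0.66  0.78  1.28  1.94 -0.85  1.11 -0.59] t 38.85
```

In the tool's units: 0.2777 m / 0.6 = 0.4628, 0.222 m / 0.6 = 0.37.

```bash
python3 nudge.py '[[0,[0.0167,0.0925,0],[0,0,0]],[0,[0.0333,0.185,0],[0,0,0]],[0,[0.05,0.2775,0],[0,0,0]],[0,[0.0667,0.37,0],[0,0,0]],[0,[0.08,0.4628,0],[0,0,0]]]'
python3 nudge.py '[[0,[0,0,0],[0,0,0]],[0,[0,0,0],[0,0,0]]]'
python3 - <<'E'
from h import *
s=bot.observe(); p=s["position"]; tip=p+[0,0,.015-.0792]
c=cal("wrist"); im=bot.grab_frame("wrist"); cv2.imwrite("pics/w12.png",im)
print("tip, hole px",proj(c,[tip,[.5534,-.402,.075]]).round(1))
to(.5534,-.402,.15,0.006)
E
```

```text
clock: 39.48
position: [0.5534, -0.4024, 0.1834]
tool_rot: [3.141, 0.0, 0.006]
force: [0.9, 0.5, 0.0]
grip_width: 0.0127
finger_force: 48.9
clock: 39.72
position: [0.553, -0.4005, 0.1829]
tool_rot: [3.141, 0.0, 0.005]
force: [0.7, 0.0, 0.3]
grip_width: 0.0127
finger_force: 49.0
tip, hole px [[284.6 222. ]
 [286.3 207. ]]
shift [-0.0001  0.0023  0.0328] rotvec [-0.0002  0.0002 -0.    ] q [-0.02  0.93  1.1   1.49 -0.85  1.26 -0.38] t 39.77
```

In the tool's units: 0.06 m / 0.6 = 0.1, 0.002 m / 0.6 = 0.0033.

```bash
python3 nudge.py '[[0,[0,0.0033,0.0333],[0,0,0]],[0,[0,0.0033,0.0667],[0,0,0]],[0,[0,0.0033,0.0917],[0,0,0]],[0,[0,0.0033,0.1],[0,0,0]],[0,[0,0.0033,0.1],[0,0,0]]]'| egrep 'pos|force'
python3 nudge.py '[[0,[0,0,0.0333],[0,0,0]],[0,[0,0,0.06],[0,0,0]],[0,[0,0,0.0667],[0,0,0]],[0,[0,0,0.0667],[0,0,0]]]'| egrep 'pos|force'
```

```text
position: [0.5531, -0.4026, 0.1222]
force: [0.5, -0.2, 0.3]
finger_force: 49.0
position: [0.5531, -0.4027, 0.0821]
force: [-0.2, -0.4, -0.4]
finger_force: 49.0
```

In the tool's units: 0.0025 m / 0.6 = 0.0042, 0.0015 m / 0.6 = 0.0025.

```bash
python3 nudge.py '[[0,[0,0,0.0025],[0,0,0]],[0,[0,0,0.0042],[0,0,0]],[0,[0,0,0.0042],[0,0,0]]]'| egrep 'pos|force'
python3 nudge.py '[[0,[0,0,0.0017],[0,0,0]],[0,[0,0,0.0017],[0,0,0]]]'| egrep 'pos|force'
```

```text
position: [0.5533, -0.4026, 0.08]
force: [-0.1, 0.0, -0.4]
finger_force: 49.0
position: [0.5533, -0.4028, 0.0792]
force: [-0.5, 0.2, 4.4]
finger_force: 49.5
```

Collar seated. I'm releasing, retreating and checking.

In the tool's units: -0.02 m / 0.6 = -0.0333.

```bash
python3 nudge.py '[[0.015,[0,0,0],[0,0,0]],[0.02,[0,0,0],[0,0,0]],[0.04,[0,0,0],[0,0,0]],[0.045,[0,0,0],[0,0,0]],[0.045,[0,0,-0.0333],[0,0,0]]]'| egrep 'pos|force|wid'
python3 nudge.py '[[0.045,[0,0,-0.1],[0,0,0]],[0.045,[0,0,-0.18],[0,0,0]],[0.045,[0,0,-0.18],[0,0,0]],[0.045,[0,0,-0.18],[0,0,0]]]'| egrep 'pos|force'
python3 - <<'E'
from h import *
a=cv2.imread("pics/w11.png"); im=bot.grab_frame("wrist"); c=cal("wrist"); cv2.imwrite("pics/w13.png",im)
print("expect",proj(c,[[.553,-.4015,.145],[.553,-.4015,.081]]).round())
for n,x in(("before",a),("after",im)):
    h=cv2.cvtColor(x,cv2.COLOR_BGR2HSV)[150:245,240:330]
    for nm,lo,hi in(("brass",(18,120,80),(32,255,255)),("wood",(5,60,140),(18,170,255))):
        ys,xs=np.nonzero(cv2.inRange(h,lo,hi)); print(n,nm,len(xs),round(xs.mean()+240,1),round(ys.mean()+150,1))
im=bot.grab_frame("top"); cv2.imwrite("pics/t5.png",im); a=cv2.imread("pics/top0.png")
p=lambda x:cv2.cvtColor(x,cv2.COLOR_BGR2GRAY).astype(int)
d=(abs(p(im)-p(a))>40).astype(np.uint8)
for k in cv2.findContours(d,0,2)[0]:
    if cv2.contourArea(k)>25: print("changed",cv2.boundingRect(k))
ct=cal("top")
b,g,r=[im[...,i].astype(int) for i in range(3)]
print("lid edge px expect z=.083", proj(ct,[[.6236-.22,.18,.083]]).round())
E
```

```text
position: [0.5527, -0.4022, 0.0985]
force: [0.4, -0.7, -0.7]
grip_width: 0.0451
finger_force: 0.0
position: [0.5532, -0.4025, 0.2075]
force: [0.1, 0.4, -0.3]
finger_force: 0.0
expect [[284. 223.]
 [284. 203.]]
before brass 325 286.7 196.0
before wood 255 287.8 216.5
after brass 324 284.0 196.3
after wood 243 284.7 217.8
changed (273, 374, 68, 46)
changed (16, 372, 25, 25)
changed (368, 179, 39, 30)
changed (271, 177, 21, 21)
changed (238, 175, 29, 77)
changed (159, 141, 253, 279)
changed (551, 138, 9, 17)
changed (420, 120, 140, 149)
lid edge px expect z=.083 [[227. 256.]]
```

Run:
```python
from h import *
for n in("top","side"):
    im=cv2.imread("pics/t5.png") if n=="top" else bot.grab_frame("side"); c=cal(n)
    for dz in (0,.008): 
        e=proj(c,[[.6236-.229,.1815-.011,.083+dz]])[0]; 
        print(n,dz,e.round(1))
    u,v=proj(c,[[.6236-.229,.1705,.083]])[0].astype(int); g=cv2.cvtColor(im,cv2.COLOR_BGR2GRAY)[v-12:v+12,u-20:u+20]
    ys,xs=np.nonzero(g<45); print("dark tab",len(xs),xs.mean()+u-20,ys.mean()+v-12)
```

```text
top 0 [231.1 259.6]
top 0.008 [230.5 259.7]
dark tab 125 229.928 259.32
side 0 [226.8 192.2]
side 0.008 [226.6 190.2]
dark tab 49 226.75510204081633 192.91836734693877
```

The tab matches the fully closed height, and the stylus hangs where it did at the start. Handing in.

```bash
python3 -c "
from workcell import bot
print(bot.job_done())"
```

```text
the job is handed in; nothing more can be done
None
```

I handed the job in: the three ivory casts are flat and apart in the chamber, the lid is closed, the start key was held down for over a second, and the stylus hangs back in its rack hole; the hand-in gave no verdict.

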